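Draw out the pan brush and hold it in the pan

TASK

Get the pan brush ready for scrubbing the steel pan: with the brush still standing in its caddy, grip the handle so that its orange thumb button is squeezed in, and draw the handle up to its second (last) stop. Then lift the drawn-out brush clear of the caddy, lower its head into the pan, and finish while still holding it there still and upright, fully drawn out, with all its bristles below the pan's rim but not touching the pan. Leave the pan, the bottles and the lidded tub where they stand.

Things in the scene. Friction and masses are not known exactly. Their poses are not given: they have to be found in the camera images.
- brush: Loose pan brush, upright in the caddy. Origin: centre of the bristles' underside; z up along it, x towards the thumb button. White bristles 50 mm across, 28 mm high, blue hub 52 mm across to 36 mm; then a notched steel rod 10 mm thick to 165 mm, on which the handle slides. 0.28 kg (varies), 2/3 of it head and rod, whose weight keeps the head in the caddy while the unlocked handle is drawn up.
- handle (a joint): How far the handle is drawn up the rod (m): 0 pushed in, first stop 0.045, second and last stop 0.090. Locked at each stop unless the thumb button is in by over 3.5 mm; with the button kept in it slides (0.5 N drag) past the first stop to the last, and would sink back if the head were pushed from below. Button let go: it locks at the next stop it meets. Pulled up locked, the whole brush comes up.
- grip (a point): Point on the handle's axis, level with the middle of the thumb button, 130 mm above the brush's origin when pushed in; rises with the handle; axes as the brush's. The handle is a blue upright bar, 28 mm along x by 24 mm along y; it ends 40 mm above and 80 mm below this point. Squeezed along x, one finger on the button, one on the flat back, it is 34 mm wide (29 mm with the button in).
- thumb_button (a joint): How far the orange button is squeezed in (m), 0 out to 0.005 fully in. It is 18 mm wide (along y) and 28 mm high, on the brush's +x side, 6 mm proud of the handle. Its spring needs about 2 N to start, 5 N fully in. A grip of 15 to 30 N along x presses it fully and carries the brush.
- caddy: White round plastic cup, fixed to the counter, in which the brush head stands. Origin: centre of its underside, z up. 72 mm outer and 62 mm inner diameter, rim 45 mm high, inner floor 5 mm high, foot disc 92 mm across.
- pan: Empty loose steel food pan, open at the top. Origin: centre of its underside, z up. Rim 176 mm along x by 162 mm along y, 100 mm high; walls slope: inside 156 by 142 mm at the rim, 144 by 130 mm at the floor, which is 3 mm thick. About 0.7 kg.
- bottle_a: Cream squeeze bottle with white cap and nozzle, 60 mm diameter, 188 mm high, standing loose. Origin: centre of its underside. Leave alone.
- bottle_b: Cream squeeze bottle with red cap and nozzle, 60 mm diameter, 188 mm high, standing loose. Origin: centre of its underside. Leave alone.
- tub: Round black portion tub with pale lid, 90 mm diameter, 56 mm high, standing loose. Origin: centre of its underside. Leave alone.
There are look-alikes about, which are no part of the job. Of the things that look like the pan, take the one that is farthest from the robot's base at the start.

How it is judged:
On the way, in this order (a step that is already met when the one before it is completed fails the run):
1. the handle is drawn up to its second stop while the brush head is still inside its caddy (value of joint handle above 0.083 m and z of brush in the frame of caddy below 0.035 m and horizontal distance between brush and caddy below 0.02 m), for 0.1 s.
2. the brush, still drawn out, is lifted clear of the caddy (value of joint handle above 0.083 m and z of brush in the frame of caddy above 0.05 m and contact force between brush and caddy below 0.2 N), for 0.1 s.
At the end, for the whole second after the job is handed in: Gripper holds the brush (over 2 N), handle out over 83 of 90 mm, upright within 11 degrees, at rest, head inside the pan, bristle underside 28 mm or more below the rim, not touching the pan; pan and bystanders within 30 mm of their starts (value of joint handle above 0.083 m and contact force between the fingers and brush above 2 N and contact force between brush and pan below 0.2 N and x of brush in the frame of pan between -0.05 and 0.05 m and y of brush in the frame of pan between -0.045 and 0.045 m and z of brush in the frame of pan between 0.004 and 0.072 m and angle between brush's own z axis and vertical below 0.2 rad and linear speed of brush below 0.03 m/s and angle between pan's own z axis and vertical below 0.1 rad and distance of each of pan, bottle_a, bottle_b, tub from where it was at the start of the episode below 0.03 m); the arm keeps its last pose, push and grip.
It fails at once if a bottle or the tub is pushed away or knocked over (distance of any of bottle_a, bottle_b, tub from where it was at the start of the episode above 0.03 m or angle between any of bottle_a, bottle_b, tub's own z axis and vertical above 0.5 rad).
It fails at once if the pan is shoved out of place (distance of pan from where it was at the start of the episode above 0.03 m).
It also fails if it takes over 48 s, if anything falls off the work surface, if the arm or the gripper's body presses on something with over 40 N, if the wrist force passes 120 N, or if a joint passes its speed limit or range.

ROBOT

A 7-joint arm with a two-finger parallel gripper is mounted at the origin on the work surface. World frame = base frame: x ahead of the robot, y to its left, z up, the work surface at z = 0. Lengths are in m, angles in rad, forces in N, time in s.
With the tool pointing down it reaches from about 0.35 to 0.9 m from the base axis. Payload 19.9 kg.
Tool frame: the origin (TCP) lies at the very end of the fingers, on their centre line; the grasp point (between the pads) lies behind it (arm.hold_point_z is the y of the grasp point in the tool frame, in m); y points along the fingers, x is the direction in which the jaws open and shut, and the axes are right-handed (so a half turn about y gives the same grasp; the last joint's range is limited). The gripper opens to 94 mm and grips with 3 to 60 N. Pads are 16 mm wide; open, the fingers measure 119 mm over their backs; the gripper's body (75 mm by 177 mm) begins 78 mm behind the grasp point.
Start: joints at [1.228, 0.417, -0.01, 1.614, 0.005, 1.111, -0.053], TCP at [0.185, -0.597, 0.205] pointing down, gripper open.
Joint ranges: [-2.81, 2.81], [-0.39, 2.02], [-1.27, 1.25], [0.06, 2.57], [-1.19, 4.33], [0.19, 2], [-2.82, 2.82]. Speed limits (rad/s): [1.89, 1.89, 2.39, 2.39, 3.01, 3.01, 3.01].

INTERFACE

Orientations are given as [roll, pitch, yaw] about the fixed x, y, z axes, in that order (R = Rz(yaw) Ry(pitch) Rx(roll)).
In Python, from cell import arm gives the robot as it stands.
- The arm moves only by the tool play_rows, never from a script. Its argument "commands" is a list of rows, each a list of 7 numbers: the shift along the world's x, y, z in cm, then the turn, a rotation vector about the world's x, y, z in degrees, then the closure in counts, from 0 (fully open) to 255 (shut). In form: [[tx, ty, tz, wx, wy, wz, claw], ...]. A call has 1 to 10 rows; each row is the pose to reach, as a shift and turn from the pose commanded when the call began; what a row does not reach only later rows make up. A row lasts 1/10 s, in which the tool goes at most 50 mm and 8.59 degrees, less where a joint would pass 70% of its speed; a pose out of reach is approached as far as the arm can. A call with a gripper value outside its range is refused whole. The fingers move at their own pace and stop on an object; "newtons" is the grip in N (left out, the last holds). Time passes only in rows, so rows that repeat a pose let the fingers close. It gives the time, the measured TCP pose, the force and the opening at its end, in the units of the state.
- arm.observe(): the state, without advancing time (a new reading comes with each control period).
- arm.camera(name): name is "side" or "top"; returns a dict with "img" (420x560x3 uint8, blue, green, red), "camera_matrix" (3x3 intrinsics, pixels), "dist_coeffs" ([k1, k2, p1, p2, k3] as OpenCV has them; the pictures are not rectified), "position" and "rotation" of the camera in the world. Camera axes: x right, y down, z forward; pixel columns grow to the right and rows downward; lengths in m; the calibration is good to about 2 mm. A picture is of the moment at which its call begins. There is no depth.
- arm.sign_off(): hands the job in, once; it reports no verdict.
Trained networks look in a picture, given as the dict that the camera call returned (one of the last four; its "shot" number tells which), for a name from the list of things; names that differ only in an ending like _2 or _b are one class to them, and where a whole thing is asked for, a point or a joint stands for the part that bears it (a point fixed in the world has none). Each returns a list of dicts, best first, with "conf" (0 to 1); they miss things now and then, are a little off and sometimes report something else, mostly with a low value. They report only what shows in the picture. A call takes as long as a camera call. They do not tell look-alikes from the thing itself.
- arm.search_frame(picture, thing): "uv" ([column, row] in pixels, amid what is visible of it).
The state is a dict: "clock": time; "joints": joint angles; "joint_velocities": joint speeds; "joint_efforts": joint torques, N m; "tool_pos": TCP position; "orientation": TCP orientation; "ft_force": force on the tool from outside, world axes, zero at the start; "ft_torque": the same for the moment, N m; "grip_width": finger opening in m.
Only numpy, scipy, OpenCV 4.12 (cv2) and the standard library are available. Lean on these libraries where they do the work, as an engineer would, in place of code of your own. Each camera call takes 0.05 s, during which the arm holds its last target.

## Working session

There is one attempt and no reset: what is moved stays moved. The work goes in short steps, Python scripts to look and compute and a tool call to move; the robot and the scene stay as the last step left them, time stands still between calls to the robot, and variables do not carry over. Pictures are saved under pics/ and viewed, and the job is handed in when it is done.

Besides the shell and the picture viewer there is one more tool, called after ">>>" as name(argument=value, ...), one argument or row to a line, values as JSON. play_rows: Moves the arm, as the interface text tells. Its arguments: {"type":"object","properties":{"commands":{"type":"array","items":{"type":"array","items":{"type":"number"}}},"newtons":{"type":"number"}},"required":["commands"]}

```bash
mkdir -p pics; cat > h.py <<'E'
import numpy as np,cv2
from cell import arm
def ray(p,uv):
    u=cv2.undistortPoints(np.array([[uv]],float),np.array(p["camera_matrix"]),np.array(p["dist_coeffs"]))[0,0]
    R=np.array(p["rotation"]);d=R@np.array([u[0],u[1],1.]);return np.array(p["position"]),d/np.linalg.norm(d)
def atz(p,uv,z):
    o,d=ray(p,uv);return o+d*(z-o[2])/d[2]
def proj(p,X):
    R=np.array(p["rotation"]);t=-R.T@np.array(p["position"])
    return cv2.projectPoints(np.array(X,float).reshape(-1,1,3),cv2.Rodrigues(R.T)[0],t,np.array(p["camera_matrix"]),np.array(p["dist_coeffs"]))[0][:,0]
E
python3 - <<'E'
from h import *
s=arm.observe();print(s, arm.hold_point_z)
for n in("top","side"):
    p=arm.camera(n);cv2.imwrite(f"pics/{n}0.png",p["img"]);print(n,p["position"],np.round(p["rotation"],3).tolist(),p["camera_matrix"])
    for t in["brush","grip","thumb_button","handle","caddy","pan","bottle_a","tub"]:
        print(t,[(np.round(r["uv"]).tolist(),round(r["conf"],2)) for r in arm.search_frame(p,t)])
E
```

```text
{'clock': 0.0, 'joints': array([ 1.22849833,  0.41800304, -0.01031676,  1.61417232,  0.00470563,
        1.11070704, -0.05302681]), 'joint_velocities': array([ 1.13603992e-03,  1.15152863e-03, -2.43073331e-04, -7.07289232e-04,
       -7.03276874e-04, -1.31655619e-05,  4.83731650e-04]), 'joint_efforts': array([-1.52429689e-03, -8.51262116e+01,  6.37547616e-01, -4.25977564e+01,
       -4.89031943e-02,  1.87112368e-02,  1.04437743e-04]), 'tool_pos': array([ 0.1850563 , -0.59657262,  0.20480787]), 'orientation': array([-1.57088914e+00,  1.26249893e-03, -1.27000189e+00]), 'ft_force': array([ 0.07735339, -0.47850472,  1.00401766]), 'ft_torque': array([-0.03292868, -0.02996581, -0.00158368]), 'grip_width': 0.09366435126586203} -0.0188
top [ 0.3925415  -0.0583088   0.98616856] [-3.02, 0.006, -1.591] [[385.25477981   0.         280.92648218]
 [  0.         385.25477981 213.07815573]
 [  0.           0.           1.        ]]
brush [([168.0, 214.0], 0.57)]
grip [([159.0, 212.0], 0.71)]
thumb_button [([160.0, 212.0], 0.64)]
handle [([160.0, 211.0], 0.83)]
caddy [([185.0, 221.0], 0.95)]
pan [([431.0, 316.0], 0.75), ([352.0, 203.0], 0.7), ([177.0, 304.0], 0.57)]
bottle_a [([221.0, 132.0], 0.82), ([287.0, 132.0], 0.66)]
tub [([263.0, 255.0], 0.77), ([157.0, 212.0], 0.51)]
side [0.13660238 0.76259156 0.89735468] [-2.288, -0.017, -2.715] [[455.3873201    0.         275.93596643]
 [  0.         455.3873201  210.35005717]
 [  0.           0.           1.        ]]
brush [([222.0, 287.0], 0.67)]
grip [([222.0, 282.0], 0.76)]
thumb_button []
handle [([218.0, 282.0], 0.73)]
caddy [([226.0, 321.0], 0.67)]
pan [([392.0, 183.0], 0.95), ([291.0, 187.0], 0.7), ([308.0, 322.0], 0.68)]
bottle_a [([215.0, 194.0], 0.97), ([179.0, 232.0], 0.78)]
tub [([302.0, 252.0], 0.75)]
```

View pics/top0.png

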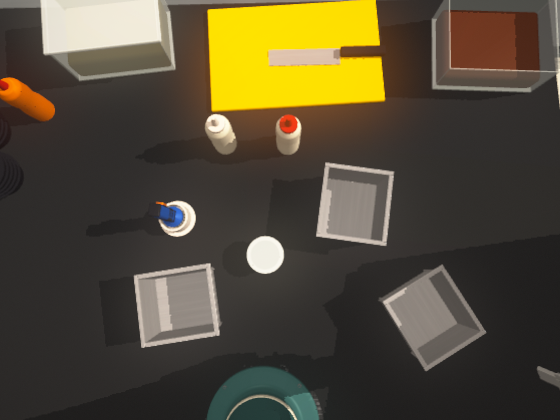

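View pics/side0.png

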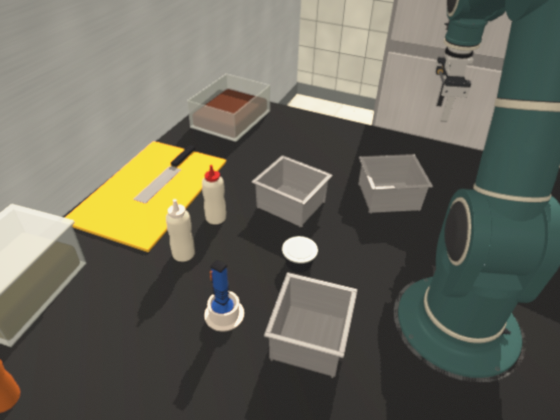

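```bash
python3 - <<'E'
from h import *
T=cv2.imread("pics/top0.png");S=cv2.imread("pics/side0.png")
a=cv2.resize(T[160:270,110:230],None,fx=3.3,fy=3.3,interpolation=2);b=cv2.resize(S[230:350,165:285],None,fx=3.2,fy=3.2,interpolation=2)
h=max(a.shape[0],b.shape[0]);f=lambda i:cv2.copyMakeBorder(i,0,h-i.shape[0],0,4,0)
cv2.imwrite("pics/crop0.png",np.hstack([f(a),f(b)]))
E
```

```text
(no output)
```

View pics/crop0.png

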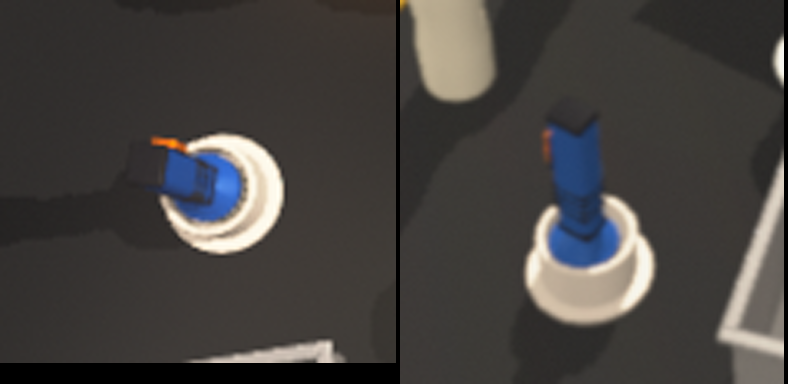

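```bash
python3 - <<'E'
from h import *
p=arm.camera("top");q=arm.camera("side")
for n,uvs in(("pan",[(177,305),(354,204),(432,317)]),):
    for uv in uvs:
        X=atz(p,uv,.07);print(n,uv,X.round(3),np.hypot(*X[:2]).round(3))
for n,uv,z in(("botA cap",(216,121),.17),("botB cap",(289,124),.17),("tub",(265,255),.056),("caddy",(185,221),.02)):
    print(n,atz(p,uv,z).round(3))
# caddy white mask
for nm,c,(r0,r1,c0,c1) in(("top",p,(190,245,150,205)),("side",q,(285,335,195,255))):
    im=c["img"].astype(int);m=np.zeros(im.shape[:2],np.uint8)
    m[r0:r1,c0:c1]=(im.min(2)>110)[r0:r1,c0:c1]*255
    cn=max(cv2.findContours(m,0,1)[0],key=cv2.contourArea);h=cv2.convexHull(cn);print(nm,cv2.boundingRect(h),cv2.fitEllipse(h))
# blue/orange
    hsv=cv2.cvtColor(c["img"],cv2.COLOR_BGR2HSV)
    o=((hsv[...,0]<18)&(hsv[...,1]>150)&(hsv[...,2]>90))
    o[:r0-50]=0;o[r1:]=0;o[:,:c0-10]=0;o[:,c1:]=0
    ys,xs=np.nonzero(o);print("orange",xs.mean(),ys.mean(),xs.min(),xs.max(),ys.min(),ys.max(),len(xs))
# pan rim outlines
ps=[]
print(p["rotation"],q["rotation"])
E
```

```text
Traceback (most recent call last):
  File "h.py", line 7, in atz
    o,d=ray(p,uv);return o+d*(z-o[2])/d[2]
                                      ~^^^
IndexError: invalid index to scalar variable.
```

```bash
cat > h.py <<'E'
import numpy as np,cv2
from scipy.spatial.transform import Rotation as Ro
from cell import arm
def RR(p): return Ro.from_euler("xyz",p["rotation"]).as_matrix()
def ray(p,uv):
    u=cv2.undistortPoints(np.array([[uv]],float),np.array(p["camera_matrix"]),np.array(p["dist_coeffs"]))[0,0]
    d=RR(p)@np.array([u[0],u[1],1.]);return np.array(p["position"]),d/np.linalg.norm(d)
def atz(p,uv,z):
    o,d=ray(p,uv);return o+d*(z-o[2])/d[2]
def proj(p,X):
    R=RR(p);t=-R.T@np.array(p["position"])
    return cv2.projectPoints(np.array(X,float).reshape(-1,1,3),cv2.Rodrigues(R.T)[0],t,np.array(p["camera_matrix"]),np.array(p["dist_coeffs"]))[0][:,0]
E
python3 - <<'E'
from h import *
p=arm.camera("top");q=arm.camera("side")
import pickle;pickle.dump((p,q),open("pq.pkl","wb"))
for uv in[(177,305),(354,204),(432,317)]:
        X=atz(p,uv,.07);print("pan",uv,X.round(3),np.hypot(*X[:2]).round(3))
for n,uv,z in(("botA cap",(216,121),.17),("botB cap",(289,124),.17),("tub",(265,255),.056),("caddy",(185,221),.02)):
    print(n,atz(p,uv,z).round(3))
for nm,c,(r0,r1,c0,c1) in(("top",p,(190,245,150,205)),("side",q,(285,335,195,255))):
    im=c["img"].astype(int);m=np.zeros(im.shape[:2],np.uint8)
    m[r0:r1,c0:c1]=(im.min(2)>110)[r0:r1,c0:c1]*255
    cn=max(cv2.findContours(m,0,1)[0],key=cv2.contourArea);h=cv2.convexHull(cn);print(nm,cv2.boundingRect(h),cv2.fitEllipse(h))
    hsv=cv2.cvtColor(c["img"],cv2.COLOR_BGR2HSV)
    o=((hsv[...,0]<18)&(hsv[...,1]>150)&(hsv[...,2]>90))
    o[:r0-50]=0;o[r1:]=0;o[:,:c0-10]=0;o[:,c1:]=0
    ys,xs=np.nonzero(o);print("orange",xs.mean(),ys.mean(),xs.min(),xs.max(),ys.min(),ys.max(),len(xs))
E
```

```text
pan (177, 305) [0.294 0.191 0.07 ] 0.351
pan (354, 204) [ 0.523 -0.231  0.07 ] 0.571
pan (432, 317) [ 0.255 -0.399  0.07 ] 0.474
botA cap [0.699 0.083 0.17 ]
botB cap [ 0.689 -0.077  0.17 ]
tub [ 0.406 -0.015  0.056]
caddy [0.496 0.187 0.02 ]
top (159, 201, 37, 36) ((177.0768585205078, 218.11734008789062), (35.75412368774414, 36.73990249633789), 58.76478958129883)
orange 160.92 203.08 156 165 202 205 25
side (204, 291, 41, 40) ((223.62339782714844, 310.7513732910156), (39.87668228149414, 41.5201530456543), 44.600040435791016)
orange 210.0 276.0 210 210 276 276 1
```

```bash
cat > fit.py <<'E'
from h import *
import pickle
from scipy.optimize import minimize
p,q=pickle.load(open("pq.pkl","rb"))
# caddy fit: foot+rim hull
th=np.linspace(0,2*np.pi,60)
def circ(x,y,z,r): return np.c_[x+r*np.cos(th),y+r*np.sin(th),0*th+z]
K=6
def ras(c,pts,box):
    r0,r1,c0,c1=box;h=cv2.convexHull(((proj(c,pts)-[c0,r0]+.5)*K).astype(np.float32)).astype(np.int32)
    m=np.zeros(((r1-r0)*K,(c1-c0)*K),np.uint8);cv2.fillConvexPoly(m,h,1);return m
def msk(c,box,thr=110):
    r0,r1,c0,c1=box;im=c["img"][r0:r1,c0:c1].min(2);im=cv2.resize(im,None,fx=K,fy=K,interpolation=1)
    m=(im>thr).astype(np.uint8);cn=max(cv2.findContours(m,0,1)[0],key=cv2.contourArea)
    o=np.zeros_like(m);cv2.fillConvexPoly(o,cv2.convexHull(cn),1);return o
bs=[(190,245,150,205),(285,335,195,255)]
for name,cams in(("both",(0,1)),("top",(0,)),("side",(1,))):
    M={i:msk((p,q)[i],bs[i]) for i in cams}
    def f(v):
        return sum(np.mean(M[i]!=ras((p,q)[i],np.r_[circ(v[0],v[1],0.002,.046),circ(v[0],v[1],.045,.036)],bs[i])) for i in cams)
    r=minimize(f,[.496,.187],method="Nelder-Mead",options=dict(initial_simplex=[[.49,.185],[.505,.185],[.49,.2]]));print(name,r.x.round(4),r.fun)
E
python3 fit.py
python3 - <<'E'
import cv2,numpy as np
T=cv2.imread("pics/top0.png");S=cv2.imread("pics/side0.png")
a=cv2.resize(T[155:255,305:405],None,fx=3.9,fy=3.9,interpolation=2);b=cv2.resize(S[145:245,240:340],None,fx=3.9,fy=3.9,interpolation=2)
cv2.imwrite("pics/pan0.png",np.hstack([a,b]))
E
```

```text
both [0.5042 0.2117] 0.051408631772268135
top [0.5048 0.2109] 0.019504132231404958
side [0.5039 0.2133] 0.023814814814814816
```

View pics/pan0.png

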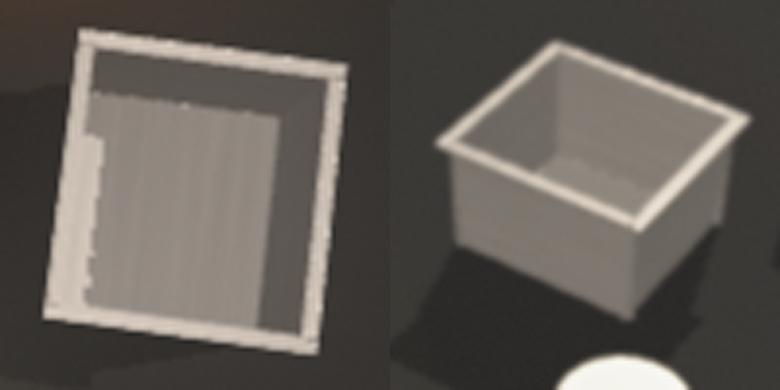

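Pan candidates in the top picture are at (177,305), (354,204) and (432,317), at 0.35, 0.57 and 0.47 m from the base. The one at (354,204) is farthest, and the crop shows it is an open steel pan. Next I'll fit the pan rim and the brush yaw.

```bash
cat > fit2.py <<'E'
from h import *
import pickle
p,q=pickle.load(open("pq.pkl","rb"))
tc=[(325,162.7),(394,171.9),(386.5,245.5),(316.3,236.5)];sc=[(282.3,155.8),(332.3,175.5),(303.6,203.5),(251.8,181.7)]
for c,l in((p,tc),(q,sc)):
    X=np.array([atz(c,u,.1) for u in l]);print(X.mean(0).round(4),[np.linalg.norm(X[i]-X[i-1]).round(4) for i in range(4)],[np.degrees(np.arctan2(*(X[i]-X[i-1])[1::-1])).round(1) for i in range(4)])
def draw(bx,by,yaw,fn):
    out=[]
    R=np.array([[np.cos(yaw),-np.sin(yaw)],[np.sin(yaw),np.cos(yaw)]])
    def W(a): a=np.array(a,float);return np.c_[a[:,:2]@R.T+[bx,by],a[:,2]+.005]
    for c,(r0,r1,c0,c1) in((p,(180,240,135,205)),(q,(250,320,190,260))):
        k=5.6;im=cv2.resize(c["img"][r0:r1,c0:c1],None,fx=k,fy=k,interpolation=2)
        im=cv2.convertScaleAbs(im,alpha=1.5,beta=20)
        hx,hy=.014,.012
        for z,col in((.17,(0,255,0)),(.05,(0,255,255))):
            g=proj(c,W([(hx,hy,z),(hx,-hy,z),(-hx,-hy,z),(-hx,hy,z)]));cv2.polylines(im,[((g-[c0,r0]+.5)*k).astype(int)],True,col,1)
        g=proj(c,W([(hx+.006,.009,.144),(hx+.006,-.009,.144),(hx+.006,-.009,.116),(hx+.006,.009,.116)]));cv2.polylines(im,[((g-[c0,r0]+.5)*k).astype(int)],True,(255,0,255),1)
        out.append(im)
    h=max(i.shape[0] for i in out)
    cv2.imwrite(fn,np.hstack([cv2.copyMakeBorder(i,0,h-i.shape[0],0,4,0) for i in out]))
if __name__=="__main__":
    import sys;draw(*map(float,sys.argv[1:4]),sys.argv[4])
E
python3 fit2.py .504 .212 -.15 pics/f1.png
```

```text
[ 0.519  -0.2286  0.1   ] [np.float64(0.1751), np.float64(0.1627), np.float64(0.1735), np.float64(0.1617)] [np.float64(-8.5), np.float64(-99.1), np.float64(171.1), np.float64(81.5)]
[ 0.5181 -0.2245  0.1   ] [np.float64(0.16), np.float64(0.1754), np.float64(0.1571), np.float64(0.1721)] [np.float64(-99.3), np.float64(170.5), np.float64(79.5), np.float64(-8.5)]
```

View pics/f1.png

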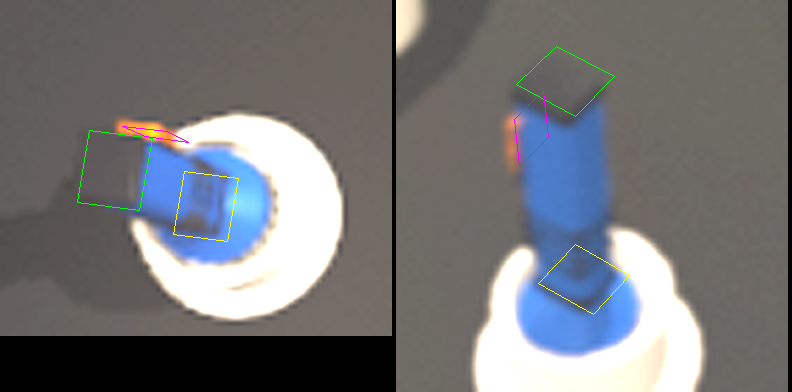

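```bash
cat > fit3.py <<'E'
from h import *
import pickle
p,q=pickle.load(open("pq.pkl","rb"))
rows=[]
for c,(r0,r1,c0,c1) in((p,(190,230,142,182)),(q,(258,308,198,248))):
    k=280/(r1-r0);row=[]
    for v in(None,(-.1),(-.35)):
        im=cv2.resize(c["img"][r0:r1,c0:c1].astype(np.float32),None,fx=k,fy=k,interpolation=2)
        im=np.clip(255*(np.clip(im,0,255)/255)**.5,0,255).astype(np.uint8)
        if v is not None:
            R=np.array([[np.cos(v),-np.sin(v)],[np.sin(v),np.cos(v)]])
            W=lambda a:np.c_[np.array(a,float)[:,:2]@R.T+[.505,.212],np.array(a,float)[:,2]+.005]
            def box(x0,x1,y0,y1,z0,z1,col):
                P=np.array([(x,y,z) for x in(x0,x1) for y in(y0,y1) for z in(z0,z1)]);g=((proj(c,W(P))-[c0,r0]+.5)*k).astype(int)
                for i in range(8):
                    for b in(1,2,4):
                        if not i&b: cv2.line(im,tuple(map(int,g[i])),tuple(map(int,g[i|b])),col,1)
            box(-.014,.014,-.012,.012,.05,.17,(0,255,0));box(.014,.02,-.009,.009,.116,.144,(255,0,255))
        row.append(cv2.resize(im,(265,280)))
    rows.append(np.hstack(row))
cv2.imwrite("pics/f3.png",np.vstack(rows))
E
python3 fit3.py
```

```text
(no output)
```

View pics/f3.png

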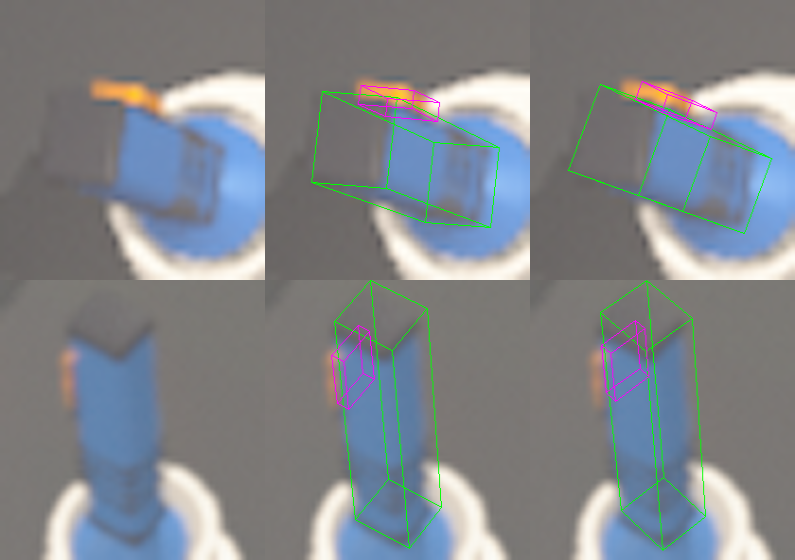

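>>> play_rows(
  commands=[
    [26.5,39.7,5.5,0,0,40,0],
    [26.5,39.7,5.5,0,0,40,0],
    [26.5,39.7,5.5,0,0,40,0],
    [26.5,39.7,5.5,0,0,40,0],
    [26.5,39.7,5.5,0,0,40,0],
    [26.5,39.7,5.5,0,0,40,0],
    [26.5,39.7,5.5,0,0,40,0],
    [26.5,39.7,5.5,0,0,40,0],
    [26.5,39.7,5.5,0,0,40,0],
    [26.5,39.7,5.5,0,0,40,0],
  ],
  newtons=20,
)

```text
clock: 2.1
tool_pos: [0.4519, -0.1966, 0.2612]
orientation: [-1.57, -0.001, -0.569]
ft_force: [0.8, -0.8, 0.4]
grip_width: 0.0938
```

>>> play_rows(
  commands=[
    [5.5,41.0,0,0,0,27,0],
    [5.5,41.0,0,0,0,27,0],
    [5.5,41.0,0,0,0,27,0],
    [5.5,41.0,0,0,0,27,0],
    [5.5,41.0,0,0,0,27,0],
    [5.5,41.0,0,0,0,27,0],
    [5.5,41.0,0,0,0,27,0],
    [5.5,41.0,0,0,0,27,0],
    [5.5,41.0,0,0,0,27,0],
    [5.5,41.0,0,0,0,27,0],
  ],
)

```text
clock: 3.1
tool_pos: [0.5047, 0.2123, 0.2602]
orientation: [-1.57, 0.001, -0.097]
ft_force: [-0.3, 0.0, 0.3]
grip_width: 0.0938
```

```bash
python3 - <<'E'
from h import *
p=arm.camera("top");q=arm.camera("side");s=arm.observe();print(s["tool_pos"],s["orientation"],s["joints"].round(2))
cv2.imwrite("pics/t1.png",np.hstack([cv2.resize(p["img"][120:300,80:280],None,fx=2,fy=2,interpolation=2),cv2.resize(q["img"][140:320,130:330],None,fx=2,fy=2,interpolation=2)]))
E
```

```text
[0.50521861 0.20910303 0.26023188] [-1.57139066e+00  3.83343010e-04 -1.01127175e-01] [ 0.17  0.31 -0.75  1.72  0.22  1.2  -0.74]
```

View pics/t1.png

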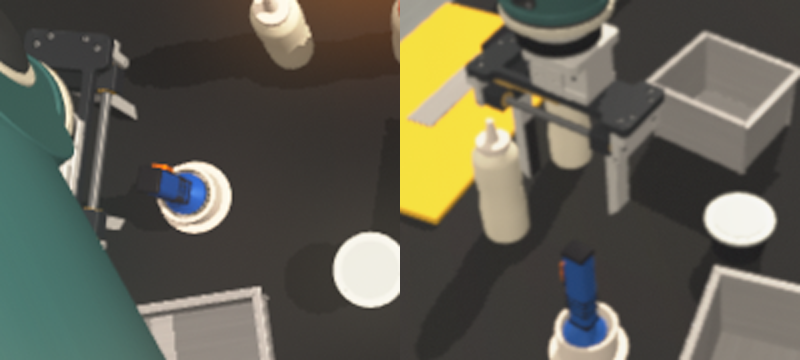

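```bash
python3 - <<'E'
from h import *
import pickle
p,q=pickle.load(open("pq.pkl","rb"));s=arm.observe();t=s["tool_pos"];print(t,proj(p,[t]),proj(q,[t]))
p=arm.camera("top");q=arm.camera("side")
R=Ro.from_euler("xyz",s["orientation"]).as_matrix()
o=[]
for c,(r0,r1,c0,c1) in((p,(160,250,110,200)),(q,(190,300,180,270))):
    k=4;im=cv2.resize(c["img"][r0:r1,c0:c1],None,fx=k,fy=k,interpolation=2)
    for d in(-.047,0,.047):
        g=(proj(c,[t+R@[d,0,0]])[0]-[c0,r0]+.5)*k;cv2.circle(im,tuple(map(int,g)),3,(0,255,0),-1)
    o.append(cv2.copyMakeBorder(im,0,440-im.shape[0],0,4,0))
cv2.imwrite("pics/t2.png",np.hstack(o))
E
```

```text
[0.50521861 0.20910303 0.26023188] [[141.74973951 203.51054028]] [[217.31427096 233.91918044]]
```

View pics/t2.png

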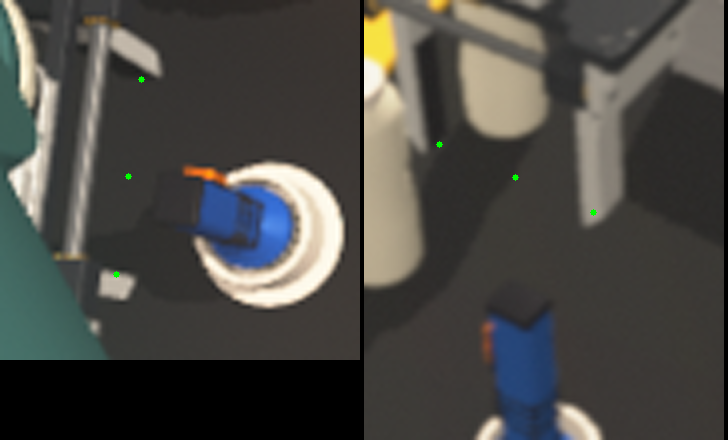

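>>> play_rows(
  commands=[
    [0.1,0.3,0,0,0,0,0],
    [0.1,0.3,-4,0,0,0,0],
    [0.1,0.3,-7,0,0,0,0],
    [0.1,0.3,-9,0,0,0,0],
    [0.1,0.3,-11,0,0,0,0],
    [0.1,0.3,-13,0,0,0,0],
    [0.1,0.3,-14.4,0,0,0,0],
    [0.1,0.3,-14.4,0,0,0,0],
    [0.1,0.3,-14.4,0,0,0,0],
  ],
)

```text
clock: 4.2
tool_pos: [0.5065, 0.2131, 0.117]
orientation: [-1.571, -0.0, -0.101]
ft_force: [-0.0, -0.8, 1.0]
grip_width: 0.094
```

```bash
cat > look.py <<'E'
from h import *
import sys
p=arm.camera("top");q=arm.camera("side");s=arm.observe();print(s["tool_pos"],s["orientation"],s["ft_force"],s["grip_width"])
f=lambda c,r,cc:cv2.resize(c["img"][r:r+120,cc:cc+110],None,fx=3.5,fy=3.5,interpolation=2)
a=list(map(int,sys.argv[2:])) or [150,110,210,165]
cv2.imwrite(sys.argv[1],np.hstack([f(p,a[0],a[1]),f(q,a[2],a[3])]))
E
python3 look.py pics/t3.png
```

```text
[0.50670715 0.21322752 0.11739803] [-1.57030764e+00 -1.16091035e-03 -1.00901475e-01] [ 0.40482661  0.70305299 -0.40547931] 0.09406937232378725
```

View pics/t3.png

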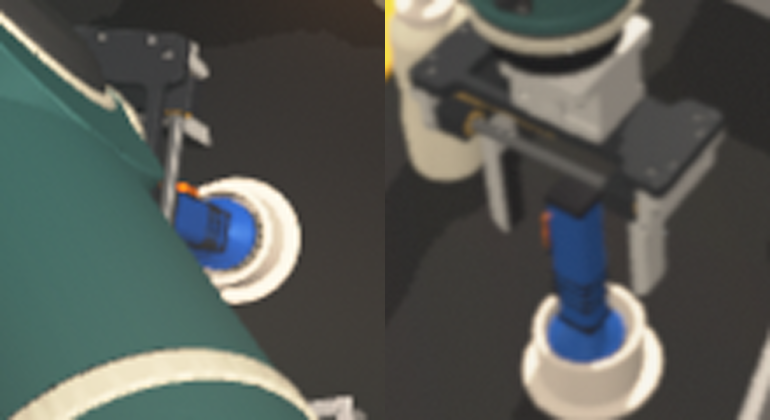

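The handle stands between the open fingers. In the side crop the fingers are at about (500,215) and (648,280), with the handle at (578,240). I'll close now and expect about 29 mm.

>>> play_rows(
  commands=[
    [0,0,0,0,0,0,255],
    [0,0,0,0,0,0,255],
    [0,0,0,0,0,0,255],
    [0,0,0,0,0,0,255],
    [0,0,0,0,0,0,255],
    [0,0,0,0,0,0,255],
    [0,0,0,0,0,0,255],
    [0,0,0,0,0,0,255],
  ],
  newtons=22,
)

```text
clock: 5.1
tool_pos: [0.5063, 0.2131, 0.1164]
orientation: [-1.571, -0.0, -0.101]
ft_force: [0.2, 0.0, -1.0]
grip_width: 0.0333
```

```bash
python3 look.py pics/t4.png
```

```text
[0.5061001  0.21304776 0.11635673] [-1.57092465e+00  2.51579710e-04 -1.00669066e-01] [ 0.2743974  -0.62047119 -0.83462175] 0.028707454557245944
```

View pics/t4.png

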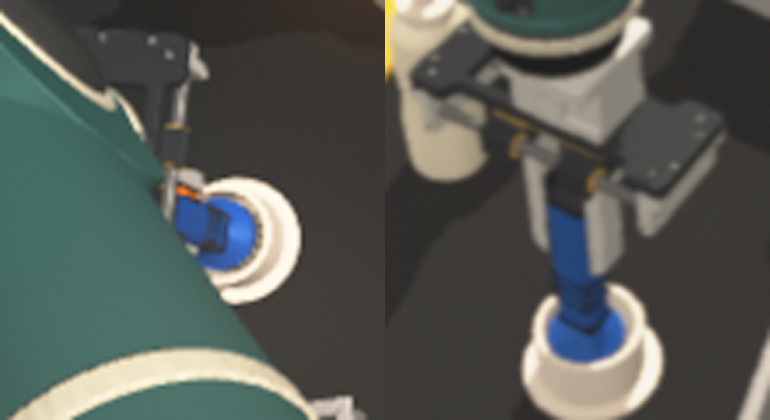

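The opening is 28.7 mm, so the button is in. I'll draw the handle up slowly.

>>> play_rows(
  commands=[
    [0,0,0,0,0,0,255],
    [0,0,0,0,0,0,255],
    [0,0,0.5,0,0,0,255],
    [0,0,1.2,0,0,0,255],
    [0,0,2,0,0,0,255],
    [0,0,2.8,0,0,0,255],
    [0,0,3.6,0,0,0,255],
    [0,0,4.2,0,0,0,255],
    [0,0,4.2,0,0,0,255],
  ],
)

```text
clock: 6.1
tool_pos: [0.5065, 0.2132, 0.1594]
orientation: [-1.57, -0.001, -0.101]
ft_force: [-0.2, -0.7, -1.3]
grip_width: 0.0285
```

>>> play_rows(
  commands=[
    [0,0,0.8,0,0,0,255],
    [0,0,1.6,0,0,0,255],
    [0,0,2.4,0,0,0,255],
    [0,0,3.2,0,0,0,255],
    [0,0,4.0,0,0,0,255],
    [0,0,4.6,0,0,0,255],
    [0,0,5.0,0,0,0,255],
    [0,0,5.2,0,0,0,255],
    [0,0,5.2,0,0,0,255],
    [0,0,5.2,0,0,0,255],
  ],
)

```text
clock: 7.1
tool_pos: [0.5061, 0.213, 0.2102]
orientation: [-1.571, 0.0, -0.101]
ft_force: [0.1, 0.7, -3.2]
grip_width: 0.0289
```

```bash
python3 look.py pics/t5.png
```

```text
[0.50602702 0.21304035 0.2101311 ] [-1.57096548e+00  5.20505513e-04 -1.00590583e-01] [ 0.22403406  0.42663834 -3.38155935] 0.029066972637347595
```

View pics/t5.png

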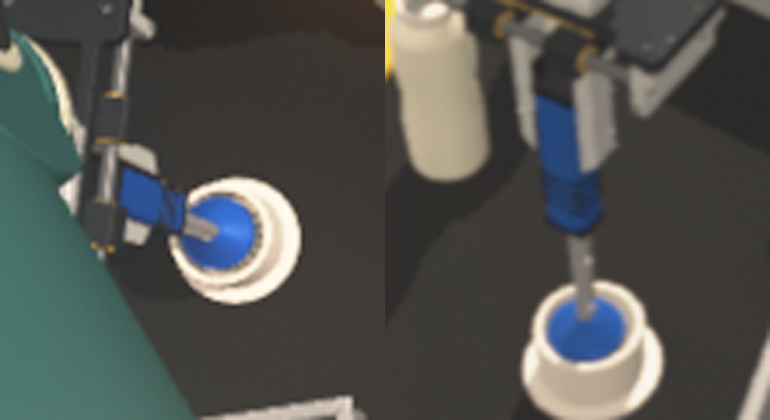

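The handle is fully drawn: rod exposed at side crop (580,275), head still in the caddy, and the force now carries the brush's weight. Next is lifting clear.

>>> play_rows(
  commands=[
    [0,0,1,0,0,0,255],
    [0,0,2.5,0,0,0,255],
    [0,0,4,0,0,0,255],
    [0,0,6,0,0,0,255],
    [0,0,8,0,0,0,255],
    [0,0,10,0,0,0,255],
    [0,0,12,0,0,0,255],
    [0,0,14,0,0,0,255],
    [0,0,14,0,0,0,255],
    [0,0,14,0,0,0,255],
  ],
)

```text
clock: 8.2
tool_pos: [0.5061, 0.2131, 0.3507]
orientation: [-1.571, -0.001, -0.101]
ft_force: [0.2, 0.4, -3.2]
grip_width: 0.0289
```

```bash
python3 look.py pics/t6.png 150 110 200 165
```

```text
[0.5058485  0.21284686 0.34967586] [-1.57136929e+00  9.88253226e-04 -1.00629800e-01] [ 0.55644884 -0.0448375  -3.29271237] 0.028907351471735603
```

View pics/t6.png

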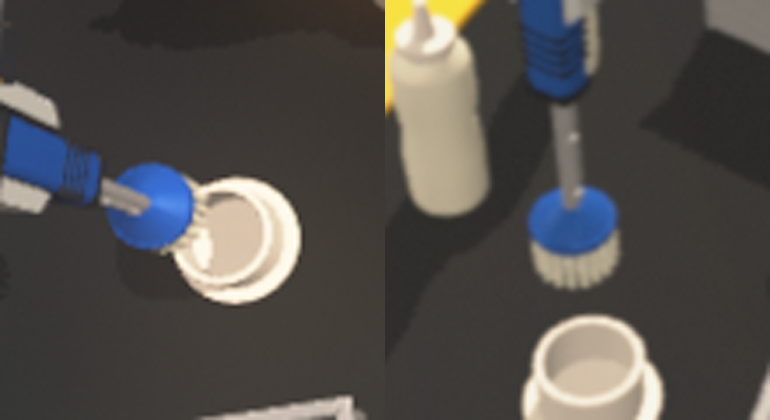

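The drawn-out brush hangs upright above the caddy. Now across to the pan with a gentle ramp.

>>> play_rows(
  commands=[
    [0,-0.7,0,0,0,0,255],
    [0,-2,0,0,0,0,255],
    [0.2,-4,0,0,0,0,255],
    [0.3,-6.5,0,0,0,0,255],
    [0.4,-9,0,0,0,0,255],
    [0.5,-11.5,0,0,0,0,255],
    [0.6,-14,0,0,0,0,255],
    [0.7,-16.5,0,0,0,0,255],
    [0.7,-19,0,0,0,0,255],
    [0.7,-21.5,0,0,0,0,255],
  ],
)

```text
clock: 9.3
tool_pos: [0.5127, -0.0041, 0.3502]
orientation: [-1.571, 0.0, -0.102]
ft_force: [0.1, -0.1, -3.4]
grip_width: 0.0289
```

>>> play_rows(
  commands=[
    [0.1,-2.5,0,0,0,0,255],
    [0.2,-5,0,0,0,0,255],
    [0.3,-7.5,0,0,0,0,255],
    [0.4,-10,0,0,0,0,255],
    [0.5,-12.5,0,0,0,0,255],
    [0.6,-15,0,0,0,0,255],
    [0.6,-17.5,0,0,0,0,255],
    [0.6,-20,0,0,0,0,255],
    [0.6,-21.5,0,0,0,0,255],
    [0.6,-22.5,0,0,0,0,255],
  ],
)

```text
clock: 10.3
tool_pos: [0.5186, -0.2285, 0.3501]
orientation: [-1.571, 0.001, -0.102]
ft_force: [-1.0, 0.7, -2.6]
grip_width: 0.0291
```

```bash
python3 look.py pics/t7.png 140 300 100 230
```

```text
[ 0.51881109 -0.22792186  0.35016856] [-1.57069049e+00  4.66323879e-04 -1.02037940e-01] [-0.69195709  0.62372166 -2.87126409] 0.028551217004280764
```

View pics/t7.png

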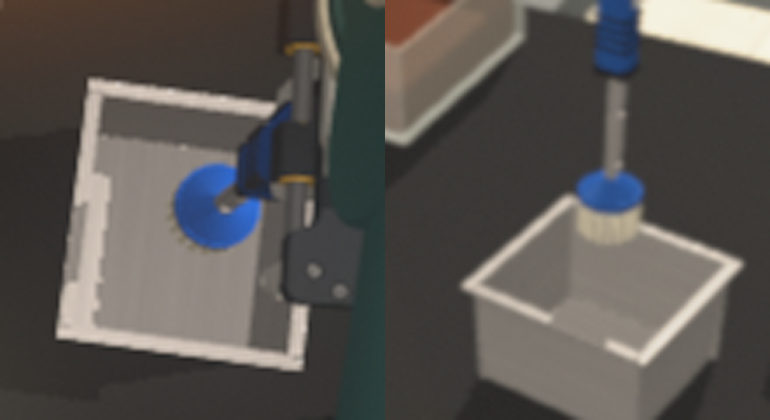

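The brush is centred over the pan: hub at (217,205) in the top crop. I'll lower it 11 cm, which puts the bristle underside at about 39 mm.

>>> play_rows(
  commands=[
    [0,0,-0.6,0,0,0,255],
    [0,0,-2,0,0,0,255],
    [0,0,-3.5,0,0,0,255],
    [0,0,-5,0,0,0,255],
    [0,0,-6.5,0,0,0,255],
    [0,0,-8,0,0,0,255],
    [0,0,-9.5,0,0,0,255],
    [0,0,-10.6,0,0,0,255],
    [0,0,-11,0,0,0,255],
    [0,0,-11,0,0,0,255],
  ],
)

```text
clock: 11.4
tool_pos: [0.519, -0.2265, 0.2399]
orientation: [-1.57, 0.001, -0.1]
ft_force: [-0.7, -0.1, -2.9]
grip_width: 0.0292
```

>>> play_rows(
  commands=[
    [0,0,0,0,0,0,255],
    [0,0,0,0,0,0,255],
    [0,0,0,0,0,0,255],
    [0,0,0,0,0,0,255],
    [0,0,0,0,0,0,255],
  ],
)

```text
clock: 11.9
tool_pos: [0.5192, -0.2269, 0.2406]
orientation: [-1.571, -0.0, -0.101]
ft_force: [-0.9, 1.0, -2.8]
grip_width: 0.0288
```

```bash
cat >> look.py <<'E'
# model overlay of brush head at expected pose
R=Ro.from_euler("xyz",s["orientation"]).as_matrix();g=s["tool_pos"]-R@[0,.0188,0];print("grip",g,"brush",g-[0,0,.22])
b=g-[0,0,.22];th=np.linspace(0,6.28,40);o=[]
for c,r,cc in((p,a[0],a[1]),(q,a[2],a[3])):
    im=f(c,r,cc)
    for z,rr,col in((0,.025,(0,255,255)),(.036,.026,(0,255,0))):
        u=proj(c,b+np.c_[rr*np.cos(th),rr*np.sin(th),0*th+z]);cv2.polylines(im,[((u-[cc,r]+.5)*3.5).astype(int)],True,col,1)
    o.append(im)
cv2.imwrite(sys.argv[1],np.hstack(o))
E
python3 look.py pics/t8.png 140 300 130 230
```

```text
[ 0.51918715 -0.22691923  0.24050781] [-1.57087328e+00 -9.98731807e-06 -1.00665622e-01] [ 0.50403226 -0.54845409 -2.67282785] 0.028884133491027274
grip [ 0.51918711 -0.22691778  0.25930781] brush [ 0.51918711 -0.22691778  0.03930781]
```

View pics/t8.png

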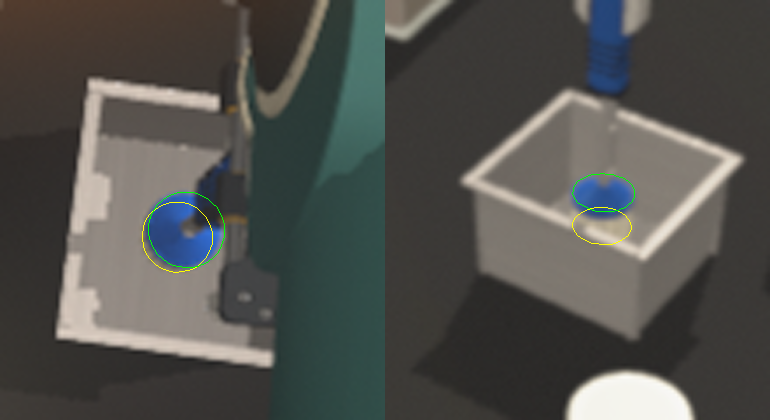

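```bash
python3 -c "
from cell import arm
print(arm.sign_off())"
```

```text
the job is handed in; nothing more can be done
None
```

The brush is drawn out to its second stop and held still and upright in the farthest of the three pans. I handed the job in at about 12 s of the 48 s. `arm.sign_off()` gives no verdict, so I can't confirm it passed.

- **Grip and draw:** I gripped the handle across the thumb button; the opening closed to 28.7–29 mm, which means the button is in. I drew the handle up 94 mm with the head still in the caddy. At the end the wrist carried about 3 N, which fits the whole brush's weight, so the handle had reached the last stop.
- **Lift and lowering:** I lifted the brush clear of the caddy, carried it across and lowered it into the pan.
- **Last checks:**
  - The bristle underside is about 35–39 mm above the pan's base, well below the 100 mm rim.
  - The head is within a few millimetres of the pan's centre.
  - The wrist force was unchanged after lowering, so the brush is not touching the pan.
  - The pan looks unmoved in the last pictures, which did not show the bottles; I saw no contact with them or the tub.
- **Small disagreements:**
  - The two cameras put the pan's centre about 4 mm apart.
  - The hub shows about 4 mm lower in the side picture than the tool pose predicts. Both are well inside the limits.

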